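Make room in the dye rack and slot the purple bottle in

TASK

The space in the middle of the dye-bottle rack is too narrow for the purple bottle. Without lifting any of them, nudge the pair of bottles on your left against the rack's left end plate and press until they are packed firm (about 12 N on the plate, never more than 20, kept up for half a second), then do the same with the pair on your right; then take the purple bottle from the table and slide it slowly and gently down into the gap until it stands upright on the rack's floor, let go, and leave the other things where they are.

Things in the scene. Friction and masses are not known exactly. Their poses are not given: they have to be found in the camera images.
- rack: Open rack of pale wood, fixed on the table. Origin: centre of its underside; x away from the robot, y along its length to the robot's left, z up. Outside 76 (x) by 299 (y) mm; floor 6 mm thick; front and back lips 24 mm high from the origin, 8 mm thick, 60 mm apart inside. 283 mm inside between its two end plates: five 56 mm bottles fit with 3 mm to spare in all.
- rack_gap (a point): Where the purple bottle's origin belongs: centre of the rack's floor (6 mm above the rack's origin). Two bottles stand on either side of it, colours in any order, with a few mm of play between them and the end plates. The gap here starts 37 to 42 mm wide, its middle within 2 mm of this point, and is 59 mm once both pairs are packed against their plates.
- stop_left: Rigid steel end plate of the rack at its left (+y) end, 60 (x) by 8 (y) by 50 (z) mm. Origin: centre of its underside, on the rack's floor, 145.5 mm from the rack's centre. Nothing in it gives: the force rises steeply once the pair is packed.
- stop_right: The same end plate at the rack's right (-y) end.
- bottle_purple: Squat square dye bottle, rigid white plastic, purple cap and band, 0.14 to 0.28 kg, standing on the table in front of the rack, left or right. Origin: centre of underside; x, y square to its sides; same every quarter turn. Body 56x56 mm, flat sides 7 to 48 mm up, foot tapered to 46 mm, shoulder sloping to 40 mm at 58 mm up; square cap 26x26 mm from 58 to 84 mm up, the grip.
- bottle_red: Same shape and size as bottle_purple. Origin at the centre of its underside, z up. With red cap and red band. One of the four already in the rack (any of the four places), sides square to the rack within 1 degree; 0.14 to 0.28 kg, friction about 0.6, so a pair drags with roughly 1.5 to 4.5 N before it meets its end plate. Pushed on its flat side above about 35 mm over its foot it may tip.
- bottle_yellow: Same shape and size as bottle_purple. Origin at the centre of its underside, z up. With yellow cap and yellow band. One of the four already in the rack (any of the four places), sides square to the rack within 1 degree; 0.14 to 0.28 kg, friction about 0.6, so a pair drags with roughly 1.5 to 4.5 N before it meets its end plate. Pushed on its flat side above about 35 mm over its foot it may tip.
- bottle_green: Same shape and size as bottle_purple. Origin at the centre of its underside, z up. With green cap and green band. One of the four already in the rack (any of the four places), sides square to the rack within 1 degree; 0.14 to 0.28 kg, friction about 0.6, so a pair drags with roughly 1.5 to 4.5 N before it meets its end plate. Pushed on its flat side above about 35 mm over its foot it may tip.
- bottle_blue: Same shape and size as bottle_purple. Origin at the centre of its underside, z up. With blue cap and blue band. One of the four already in the rack (any of the four places), sides square to the rack within 1 degree; 0.14 to 0.28 kg, friction about 0.6, so a pair drags with roughly 1.5 to 4.5 N before it meets its end plate. Pushed on its flat side above about 35 mm over its foot it may tip.
- bottle_black: Same shape and size as bottle_purple, with black cap and band, standing on the table in front of the rack, on the other side from the purple one. A bystander.
- tumbler: Clear plastic cup, 80 mm across, 110 mm tall, standing to the right. Origin under its centre. A bystander.
- mug: Dark steel mug, 80 mm across, 95 mm tall, to the left. Origin under its centre. A bystander.
- jar: Amber jar, 70 mm across, 90 mm tall, to the right. Origin under its centre. A bystander.
- dish: White bowl, 100 mm across, 35 mm tall, to the left. Origin under its centre. A bystander.
- spoon: Wooden spoon lying on the table to the right. A bystander.

How it is judged:
On the way, in this order (a step that is already met when the one before it is completed fails the run):
1. the left pair is packed firm against the left end plate (more than 7 N on it) (contact force between stop_left and anything else above 7 N), for 0.2 s.
2. the right pair is packed firm against the right end plate (more than 7 N on it) (contact force between stop_right and anything else above 7 N), for 0.2 s.
3. the purple bottle enters the gap between the two pairs, its foot below their shoulders (z of bottle_purple in the frame of rack below 0.045 m and x of bottle_purple in the frame of rack between -0.01 and 0.01 m and y of bottle_purple in the frame of rack between -0.01 and 0.01 m), for 0.05 s.
At the end, for the whole second after the job is handed in: The purple bottle stands on the rack's floor (within 2.5 mm) in the middle of the row (within 6 mm of the rack's centre along and across), upright within 0.05 rad and at rest; the four other bottles stand on the rack's floor, upright and at rest, too. Nothing is held (z of bottle_purple in the frame of rack between 0.003 and 0.0085 m and x of bottle_purple in the frame of rack between -0.006 and 0.006 m and angle between each of bottle_purple, bottle_red, bottle_yellow, bottle_green, bottle_blue's own z axis and vertical below 0.05 rad and linear speed of each of bottle_purple, bottle_red, bottle_yellow, bottle_green, bottle_blue below 0.02 m/s and y of bottle_purple in the frame of rack between -0.006 and 0.006 m and z of bottle_red in the frame of rack between 0.003 and 0.0085 m and x of bottle_red in the frame of rack between -0.006 and 0.006 m and z of bottle_yellow in the frame of rack between 0.003 and 0.0085 m and x of bottle_yellow in the frame of rack between -0.006 and 0.006 m and z of bottle_green in the frame of rack between 0.003 and 0.0085 m and x of bottle_green in the frame of rack between -0.006 and 0.006 m and z of bottle_blue in the frame of rack between 0.003 and 0.0085 m and x of bottle_blue in the frame of rack between -0.006 and 0.006 m); the robot touches nothing.
It fails at once if an end plate of the rack is pressed with more than 22 N (contact force between any of stop_left, stop_right and anything else above 22 N).
It fails at once if the purple bottle is pressed on the rack or on a neighbour with more than 40 N (contact force between bottle_purple and rack above 40 N or contact force between bottle_purple and bottle_red above 40 N or contact force between bottle_purple and bottle_yellow above 40 N or contact force between bottle_purple and bottle_green above 40 N or contact force between bottle_purple and bottle_blue above 40 N).
It fails at once if a bottle of the row is tipped over 0.35 rad or lifted more than 20 mm (angle between any of bottle_red, bottle_yellow, bottle_green, bottle_blue's own z axis and vertical above 0.35 rad or z of any of bottle_red, bottle_yellow, bottle_green, bottle_blue in the frame of rack above 0.026 m).
It fails at once if a bystander is moved more than 20 mm (distance of any of bottle_black, tumbler, mug, jar, dish, spoon from where it was at the start of the episode above 0.02 m).
It also fails if it takes over 67 s, if anything falls off the work surface, if the arm or the gripper's body presses on something with over 40 N, if the wrist force passes 120 N, or if a joint passes its speed limit or range.

ROBOT

A 6-joint arm with a two-finger parallel gripper is mounted at the origin on the work surface. World frame = base frame: x ahead of the robot, y to its left, z up, the work surface at z = 0. Lengths are in m, angles in rad, forces in N, time in s.
With the tool pointing down it reaches from about 0.3 to 0.775 m from the base axis. Payload 14.6 kg.
Tool frame: the origin (TCP) lies midway between the tips of the shut fingers; the grasp point (between the pads) lies 19 mm behind it; z points along the fingers, y is the line along which they close (so a half turn about z gives the same grasp; the last joint's range is limited). The gripper opens to 85 mm and grips with 20 to 120 N. Pads are 22 mm wide; open, the fingers measure 114 mm over their backs; the gripper's body (76 mm by 85 mm) begins 54 mm behind the grasp point. The pads swing forward as they close: fully open they stand 13 mm farther back than shut.
Start: joints at [1.039, 0.3, 1.521, -0, 1.321, -0.067], TCP at [0.247, 0.492, 0.231] pointing down, gripper open.
Joint ranges: [-3.03, 3.03], [-0.79, 2.21], [0.23, 2.52], [-1.04, 4.18], [0, 3.07], [-2.55, 2.55]. Speed limits (rad/s): [2.22, 2.22, 2.57, 3.14, 3.14, 3.14].

INTERFACE

Orientations are given as [roll, pitch, yaw] about the fixed x, y, z axes, in that order (R = Rz(yaw) Ry(pitch) Rx(roll)).
In Python, from bench import arm, camera gives the robot as it stands. The module is installed in compiled form; this text tells all that it offers.
- The arm moves only by the tool arm_command, never from a script. Its argument "commands" is a list of rows, each a list of 2 entries, a list of its own where there are three numbers: the shift along the world's x, y, z in m, then the turn about the world's z in degrees. In form: [[[x, y, z], yaw], ...]. A call has 1 to 8 rows; each row is the pose to reach, as a shift and turn from the pose commanded when the call began; what a row does not reach only later rows make up. A row lasts 1/8 s, in which the tool goes at most 62.5 mm and 10.7 degrees, less where a joint would pass 70% of its speed; a pose out of reach is approached as far as the arm can. A call with a gripper value outside its range is refused whole. "claw" is the gripper command: -1 is fully open, 1 is shut, values between are in proportion, set as the call begins (left out, the last holds). The fingers move at their own pace and stop on an object; the grip force is fixed at half the most. Time passes only in rows, so rows that repeat a pose let the fingers close. It gives the time, the measured TCP pose, the force, the opening and the grip force at its end, in the units of the state.
- arm.get_obs(): the state, without advancing time (a new reading comes with each control period).
- camera(name): name is "scene" or "top" or "wrist"; returns a dict with "frame" (400x640x3 uint8, blue, green, red), "intrinsics" (3x3 intrinsics, pixels), "origin" and "rotation" of the camera in the world. Camera axes: x right, y down, z forward; pixel columns grow to the right and rows downward; lengths in m; the calibration is good to about 2 mm. The wrist camera is an equidistant fisheye: a pixel r from the principal point sees the ray r / f radians off the axis. A picture is of the moment at which its call begins. There is no depth.
- arm.finish_job(): hands the job in; it is judged then, once.
The state is a dict: "clock": time; "joint_pos": joint angles; "joint_velocities": joint speeds; "joint_torque": joint torques, N m; "eef_pos": TCP position; "tcp_rot": TCP orientation; "contact_force": force on the tool from outside, world axes, zero at the start; "ft_torque": the same for the moment, N m; "grip_width": finger opening in m; "finger_force": force on a finger pad.
Only numpy, scipy, OpenCV 4.12 (cv2) and the standard library are available. Lean on these libraries where they do the work, as an engineer would, in place of code of your own. Each camera call takes 0.05 s, during which the arm holds its last target. There are 200 camera calls.

## Working session

There is one attempt and no reset: what is moved stays moved. The work goes in short steps, Python scripts to look and compute and a tool call to move; the robot and the scene stay as the last step left them, time stands still between calls to the robot, and variables do not carry over. Pictures are saved under pics/ and viewed, at most 10 in all, crops included, and the job is handed in when it is done.

Besides the shell and the picture viewer there is one more tool, called after "Emit:" as name([rows], argument=value, ...), one row to a line, values as JSON. arm_command: Moves the arm, as the interface text tells. Its arguments: {"type":"object","properties":{"commands":{"type":"array","items":{"type":"array"}},"claw":{"type":"number"}},"required":["commands"]}

```bash
mkdir -p pics; python3 - <<'E'
from bench import arm, camera
import cv2, numpy as np
print(arm.get_obs())
for n in ("top","scene"):
    c=camera(n); cv2.imwrite(f"pics/{n}0.png",c["frame"]); print(n,c["intrinsics"],c["origin"],c["rotation"])
E
```

```text
{'clock': 0.0, 'joint_pos': array([ 1.03939655e+00,  3.00486342e-01,  1.52164673e+00,  1.17037507e-05,
        1.32066328e+00, -6.65970798e-02]), 'joint_velocities': array([ 2.02501965e-04,  1.86699287e-03, -2.51650732e-04,  8.27651794e-05,
       -9.78608347e-05,  7.19056897e-06]), 'joint_torque': array([ 1.87307160e-03, -5.43475449e+01, -3.61806464e+01,  2.35896857e-05,
        3.92732414e-03,  4.19799926e-05]), 'eef_pos': array([0.24640733, 0.49143524, 0.23068517]), 'tcp_rot': array([-3.14039238e+00, -9.14145293e-05,  2.67678699e+00]), 'contact_force': array([-0.18227538,  0.12493162,  0.36611103]), 'ft_torque': array([0.06174  , 0.0156405, 0.0197987]), 'finger_force': 0.0, 'grip_width': 0.08515329127805128}
top [[409.76013535   0.         314.73868794]
 [  0.         409.76013535 191.41357304]
 [  0.           0.           1.        ]] [ 0.30324581 -0.04517252  1.1866155 ] [-2.95188551 -0.02066803 -1.54107351]
scene [[485.6038891    0.         313.88062108]
 [  0.         485.6038891  203.55618429]
 [  0.           0.           1.        ]] [ 1.09186547 -1.06354945  0.93722601] [-2.2196151  -0.00335711  0.51900929]
```

View pics/top0.png

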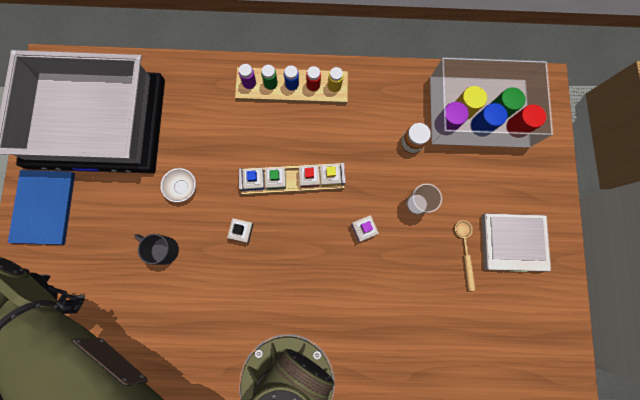

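View pics/scene0.png

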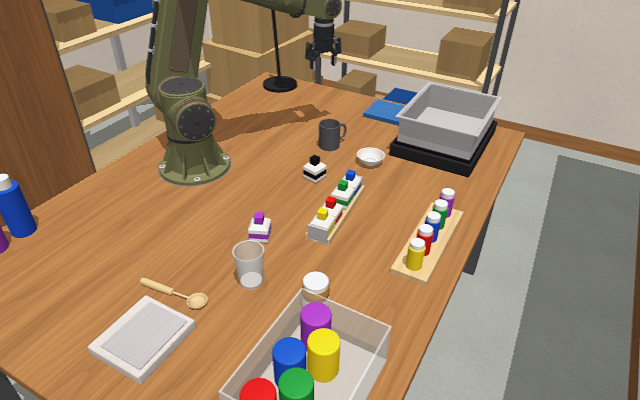

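```bash
cat > h.py <<'E'
import cv2, numpy as np
from scipy.spatial.transform import Rotation as R
from bench import arm, camera
def rot(r):
    r=np.asarray(r); return r if r.shape==(3,3) else R.from_euler('xyz',r).as_matrix()
def ray(c,p,fish=False):
    K=np.asarray(c["intrinsics"]); d=(np.asarray(p,float)-K[:2,2])/[K[0,0],K[1,1]]
    if fish:
        t=np.hypot(*d); v=np.r_[d/t*np.sin(t),np.cos(t)] if t>1e-9 else np.array([0,0,1.])
    else: v=np.r_[d,1]
    return rot(c["rotation"])@v
def cast(c,p,z,fish=False):
    v=ray(c,p,fish); o=np.asarray(c["origin"]); return o+v*(z-o[2])/v[2]
H={"red":[(0,8),(172,180)],"yellow":[(24,34)],"green":[(45,80)],"blue":[(105,128)],"purple":[(138,160)]}
def blobs(img,name,smin=120,vmin=50):
    h=cv2.cvtColor(img,cv2.COLOR_BGR2HSV); m=np.zeros(h.shape[:2],np.uint8)
    for a,b in H[name]: m|=cv2.inRange(h,(a,smin,vmin),(b,255,255))
    n,l,s,ce=cv2.connectedComponentsWithStats(m)
    return [(int(s[i,4]),ce[i].round(1),s[i,:4],cv2.minAreaRect(np.argwhere(l==i)[:,::-1].astype(np.float32))) for i in range(1,n) if s[i,4]>25]
E
python3 - <<'E'
from h import *
t=camera("top"); s=camera("scene")
for n in H:
    for c,nm,roi in ((t,"top",(220,150,390,250)),(s,"scene",(235,150,370,250))):
        for b in blobs(c["frame"],n):
            x,y=b[1]
            if roi[0]<x<roi[2] and roi[1]<y<roi[3]: print(n,nm,b[0],b[1],b[2],b[3][2], cast(c,b[1],.09 if n!='purple' else .084).round(4))
cv2.imwrite("pics/crop.png",cv2.resize(t["frame"][150:250,225:385],None,fx=5,fy=5,interpolation=cv2.INTER_NEAREST))
E
```

```text
red top 87 [309.  172.4] [305 168   9  10] 90.0 [ 0.5671 -0.0442  0.09  ]
red scene 106 [330.4 201.8] [325 196  12  13] 14.03624439239502 [ 0.5775 -0.0608  0.09  ]
yellow top 74 [330.7 170.8] [326 167  10   9] 90.0 [ 0.5737 -0.1038  0.09  ]
yellow scene 110 [322.2 213.2] [317 207  11  13] 90.0 [ 0.5827 -0.1193  0.09  ]
green top 79 [274.  174.2] [270 170   9  10] 90.0 [0.5587 0.0515 0.09  ]
green scene 87 [342.2 184.9] [338 179  10  12] 9.462322235107422 [0.5682 0.0326 0.09  ]
green scene 56 [344.2 201.2] [337 194  17  12] 72.6459732055664 [ 0.6109 -0.0381  0.09  ]
blue top 89 [251.1 175.5] [247 171  10  10] 0.0 [0.5529 0.1139 0.09  ]
blue scene 85 [350.  174.8] [346 170   9  11] 90.0 [0.5642 0.094  0.09  ]
purple top 85 [366.5 226.8] [361 222  12  11] 63.43495178222656 [ 0.423  -0.2044  0.084 ]
purple scene 107 [258.6 217.4] [254 212  10  12] 90.0 [ 0.434  -0.2183  0.084 ]
purple scene 79 [258.4 236. ] [249 234  20   5] 90.0 [ 0.4791 -0.2838  0.084 ]
```

View pics/crop.png

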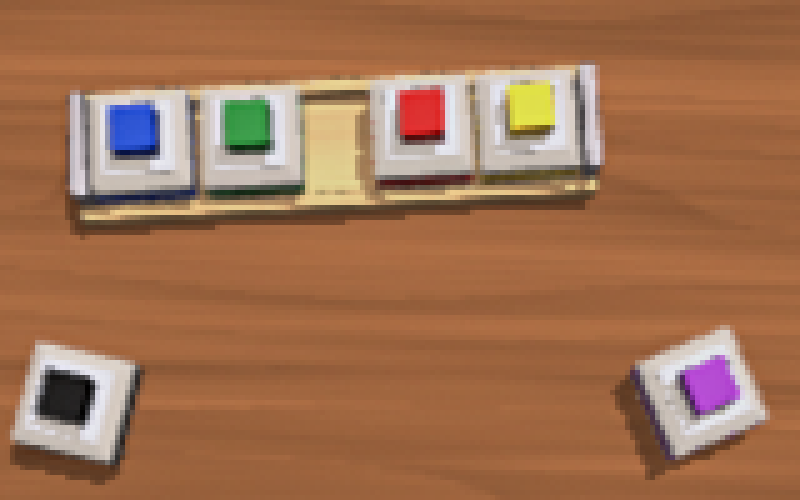

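Emit:
arm_command([
  [[0.03,-0.047,0.005],-8],
  [[0.06,-0.094,0.01],-16],
  [[0.09,-0.141,0.015],-24],
  [[0.12,-0.188,0.02],-32],
  [[0.15,-0.235,0.02],-40],
  [[0.18,-0.282,0.02],-48],
  [[0.21,-0.329,0.02],-56],
  [[0.24,-0.376,0.02],-58],
], claw=1)

```text
clock: 1.2
eef_pos: [0.4872, 0.1139, 0.2513]
tcp_rot: [3.141, -0.0, 1.662]
contact_force: [-0.6, 1.2, 0.6]
grip_width: -0.0
finger_force: 0.0
```

Emit:
arm_command([
  [[0.03,-0.04,0],0],
  [[0.06,-0.08,0],0],
  [[0.077,-0.11,0],0],
  [[0.077,-0.11,0],0],
  [[0.077,-0.11,0],0],
])

```text
clock: 1.82
eef_pos: [0.5632, 0.006, 0.2511]
tcp_rot: [-3.141, -0.0, 1.665]
contact_force: [0.2, -0.2, 0.1]
grip_width: 0.0
finger_force: 0.0
```

```bash
python3 - <<'E'
from h import *
o=arm.get_obs(); print({k:o[k] for k in("clock","eef_pos","tcp_rot","contact_force","grip_width")})
c=camera("wrist"); cv2.imwrite("pics/w1.png",c["frame"]); print(c["intrinsics"],c["origin"],c["rotation"])
E
```

```text
{'clock': 1.825, 'eef_pos': array([0.56324187, 0.00604877, 0.25109706]), 'tcp_rot': array([-3.14113476e+00, -2.00370184e-04,  1.66456066e+00]), 'contact_force': array([ 0.18766032, -0.22326208,  0.11623342]), 'grip_width': 1.8796475363956195e-06}
[[309.70691629   0.         320.42322447]
 [  0.         309.70691629 199.82967147]
 [  0.           0.           1.        ]] [0.55667239 0.07882987 0.3943638 ] [2.85019047e+00 4.12268825e-04 9.23340741e-02]
```

View pics/w1.png

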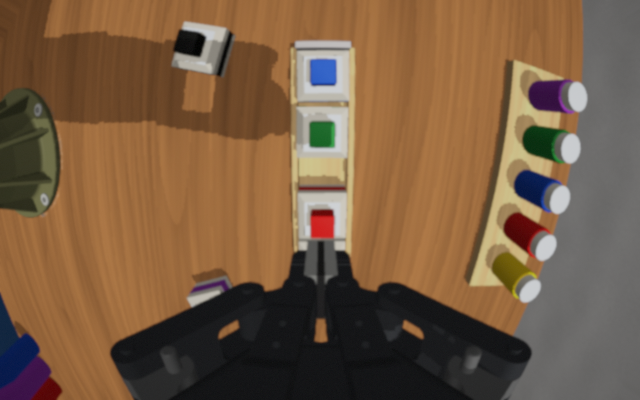

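```bash
python3 - <<'E'
from h import *
c=camera("wrist"); f=c["frame"]
for n in ("blue","green","red"):
    for b in blobs(f,n,150,100):
        if 280<b[1][0]<360:
            p=b[3][0]; print(n,b[0],b[1],b[3], cast(c,p,.09,1).round(4))
h=cv2.cvtColor(f,cv2.COLOR_BGR2HSV)
for r in (163,168,173,178):
    print(r,[tuple(int(q) for q in h[r,x]) for x in range(286,362,3)])
print([ (y,tuple(int(q) for q in h[y,310])) for y in range(36,56)])
print([ (y,tuple(int(q) for q in h[y,308])) for y in range(148,196,1)])
E
```

```text
blue 599 [322.8  72.1] ((323.0, 72.0), (24.0, 24.0), 90.0) [0.5555 0.1163 0.09  ]
green 472 [322.2 133.6] ((322.0, 134.0), (22.0, 22.0), 90.0) [0.5603 0.0553 0.09  ]
red 46 [321.5 188. ] ((321.5, 188.0), (45.0, 0.0), 180.0) [0.5649 0.0008 0.09  ]
red 591 [321.7 223.7] ((321.5, 223.5), (27.0, 21.0), 90.0) [ 0.5685 -0.0376  0.09  ]
163 [(14, 154, 164), (14, 155, 143), (19, 104, 187), (22, 88, 205), (21, 100, 171), (24, 83, 206), (24, 82, 206), (25, 82, 206), (25, 80, 206), (25, 82, 206), (24, 83, 206), (24, 83, 206), (23, 88, 206), (23, 89, 206), (21, 93, 206), (21, 92, 206), (22, 90, 206), (21, 94, 206), (22, 90, 205), (20, 103, 173), (18, 115, 142), (22, 91, 202), (21, 94, 200), (15, 149, 159), (15, 152, 169), (14, 151, 174)]
168 [(14, 153, 165), (14, 155, 155), (20, 103, 186), (23, 88, 205), (22, 99, 170), (24, 84, 206), (24, 80, 206), (25, 82, 206), (25, 80, 206), (24, 82, 206), (24, 83, 206), (24, 83, 206), (23, 88, 206), (22, 89, 206), (21, 93, 206), (21, 92, 206), (22, 90, 206), (21, 95, 206), (22, 88, 205), (21, 104, 172), (18, 115, 138), (23, 90, 202), (22, 92, 200), (15, 151,
[... 1626 characters left out ...]
 82, 206)), (165, (25, 83, 206)), (166, (25, 82, 206)), (167, (24, 83, 207)), (168, (24, 83, 206)), (169, (24, 83, 206)), (170, (25, 83, 206)), (171, (24, 83, 206)), (172, (24, 83, 206)), (173, (25, 82, 205)), (174, (24, 85, 203)), (175, (23, 91, 194)), (176, (21, 100, 178)), (177, (19, 108, 167)), (178, (18, 110, 164)), (179, (18, 110, 164)), (180, (18, 111, 163)), (181, (18, 112, 164)), (182, (18, 111, 163)), (183, (18, 104, 160)), (184, (17, 84, 149)), (185, (16, 61, 134)), (186, (11, 60, 119)), (187, (4, 113, 108)), (188, (2, 181, 104)), (189, (3, 143, 107)), (190, (7, 73, 112)), (191, (17, 33, 123)), (192, (21, 23, 145)), (193, (23, 19, 172)), (194, (21, 19, 189)), (195, (21, 18, 196))]
```

```bash
python3 - <<'E'
from h import *
c=camera("wrist")
a=cast(c,(290.5,168),.024,1);b=cast(c,(353.5,168),.024,1); print("lips",a,b,(a+b)/2,np.linalg.norm(a-b))
g=cast(c,(322,157.5),.054,1); r=cast(c,(322,191.5),.054,1); print("gap",g,r,(g+r)/2,np.linalg.norm(g-r))
for row in (60,100,130): pass
print("plate outer/inner", cast(c,(323,40.5),.056,1),cast(c,(323,48),.056,1))
bl=cast(c,(323,72),.09,1); gr=cast(c,(322,134),.09,1); print(np.degrees(np.arctan2(-(bl-gr)[0],(bl-gr)[1])),np.linalg.norm(bl-gr))
h=cv2.cvtColor(c["frame"],cv2.COLOR_BGR2HSV)
P=[]
for y in list(range(60,130,6))+[160,165,170]:
    w=np.where(h[y,270:380,1]<130)[0]; 
    l,rr=cast(c,(270+w[0]-.5,y),.024,1),cast(c,(270+w[-1]+.5,y),.024,1); P.append(np.r_[(l+rr)[:2]/2,np.linalg.norm(l-rr)])
P=np.array(P); print(P.round(4)); print(np.degrees(np.arctan(-np.polyfit(P[:,1],P[:,0],1)[0])))
E
```

```text
lips [0.52677203 0.00549661 0.024     ] [0.60332496 0.01268649 0.024     ] [0.56504849 0.00909155 0.024     ] 0.07688983028968038
gap [0.56322741 0.02649126 0.054     ] [ 0.56692091 -0.01247303  0.054     ] [0.56507416 0.00700911 0.054     ] 0.03913895444881693
plate outer/inner [0.55212718 0.15597607 0.056     ] [0.55292351 0.14743557 0.056     ]
4.469283551510694 0.061232789825467385
[[0.5534 0.1397 0.0776]
 [0.554  0.1323 0.0776]
 [0.5547 0.125  0.0776]
 [0.5548 0.1177 0.0765]
 [0.5555 0.1105 0.0765]
 [0.5562 0.1032 0.0766]
 [0.5574 0.0961 0.0779]
 [0.5575 0.0889 0.0768]
 [0.5588 0.0817 0.0757]
 [0.5595 0.0746 0.0759]
 [0.5601 0.0674 0.0761]
 [0.5608 0.0602 0.0762]
 [0.5641 0.019  0.0765]
 [0.5647 0.0128 0.0767]
 [0.5653 0.0066 0.077 ]]
5.223895342138054
```

Emit:
arm_command([
  [[0.002,0.001,-0.03],0],
  [[0.002,0.001,-0.06],0],
  [[0.002,0.001,-0.09],0],
  [[0.002,0.001,-0.12],0],
  [[0.002,0.001,-0.15],0],
  [[0.002,0.001,-0.165],0],
  [[0.002,0.001,-0.165],0],
])

```text
clock: 2.85
eef_pos: [0.5653, 0.007, 0.086]
tcp_rot: [-3.141, -0.0, 1.665]
contact_force: [-0.0, 0.4, 0.0]
grip_width: 0.0001
finger_force: 0.0
```

```bash
python3 - <<'E'
from h import *
c=camera("wrist"); s=camera("scene")
cv2.imwrite("pics/w2.png",np.hstack([c["frame"][120:320,220:420],cv2.resize(s["frame"][120:270,260:410],(200,200))]).repeat(2,0).repeat(2,1))
E
```

```text
(no output)
```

View pics/w2.png

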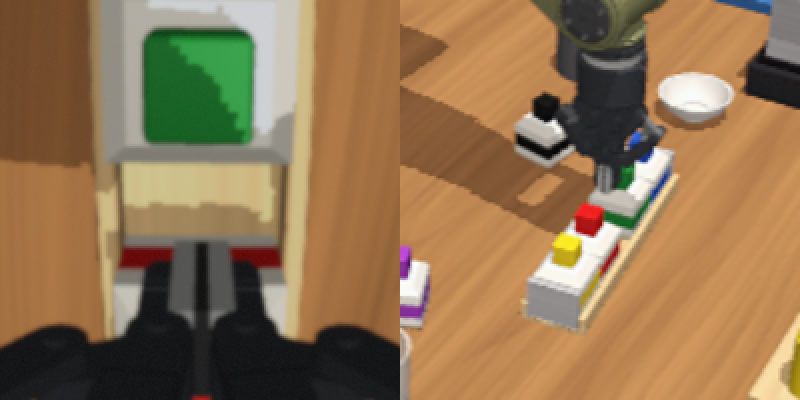

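Emit:
arm_command([
  [[0,0,-0.015],0],
  [[0,0,-0.03],0],
  [[0,0,-0.045],0],
  [[0,0,-0.055],0],
  [[0,0,-0.06],0],
  [[0,0,-0.06],0],
])

```text
clock: 3.7
eef_pos: [0.5655, 0.0066, 0.0261]
tcp_rot: [-3.141, -0.0, 1.665]
contact_force: [0.6, -0.6, 0.1]
grip_width: -0.0001
finger_force: 0.0
```

Emit:
arm_command([
  [[-0.0001,0.002,0],0],
  [[-0.0003,0.004,0],0],
  [[-0.0005,0.006,0],0],
  [[-0.0007,0.008,0],0],
  [[-0.0009,0.01,0],0],
  [[-0.001,0.011,0],0],
  [[-0.0011,0.012,0],0],
  [[-0.0011,0.012,0],0],
])

```text
clock: 4.7
eef_pos: [0.5645, 0.0187, 0.0263]
tcp_rot: [3.141, -0.0, 1.665]
contact_force: [-0.4, -0.2, 0.5]
grip_width: 0.0001
finger_force: 0.2
```

Emit:
arm_command([
  [[-0.0001,0.0005,0],0],
  [[-0.0001,0.001,0],0],
  [[-0.0001,0.0015,0],0],
  [[-0.0002,0.002,0],0],
  [[-0.0002,0.0025,0],0],
  [[-0.0003,0.003,0],0],
])

```text
clock: 5.45
eef_pos: [0.5641, 0.0217, 0.0263]
tcp_rot: [3.142, 0.0, 1.665]
contact_force: [1.0, -1.5, 0.9]
grip_width: -0.0
finger_force: 0.8
```

Emit:
arm_command([
  [[-0.0001,0.0005,0],0],
  [[-0.0001,0.001,0],0],
  [[-0.0001,0.0015,0],0],
  [[-0.0002,0.002,0],0],
])

```text
clock: 5.95
eef_pos: [0.5639, 0.0236, 0.0263]
tcp_rot: [-3.142, 0.0, 1.664]
contact_force: [0.4, -1.9, 0.3]
grip_width: 0.0004
finger_force: 1.2
```

Emit:
arm_command([
  [[0,0.0005,0],0],
  [[-0.0001,0.001,0],0],
])

```text
clock: 6.2
eef_pos: [0.5638, 0.0247, 0.0263]
tcp_rot: [-3.142, 0.0, 1.665]
contact_force: [0.3, -2.1, 1.2]
grip_width: 0.0001
finger_force: 1.2
```

Emit:
arm_command([
  [[0,0.0003,0],0],
  [[0,0.0006,0],0],
])

```text
clock: 6.45
eef_pos: [0.5638, 0.0253, 0.0263]
tcp_rot: [3.142, 0.0, 1.664]
contact_force: [-0.1, -2.5, 1.8]
grip_width: 0.0001
finger_force: 1.3
```

Emit:
arm_command([
  [[0,0.0003,0],0],
  [[0,0.0005,0],0],
])

```text
clock: 6.7
eef_pos: [0.5638, 0.0253, 0.0263]
tcp_rot: [-3.141, 0.001, 1.664]
contact_force: [0.0, -7.8, 0.4]
grip_width: 0.0002
finger_force: 3.6
```

Emit:
arm_command([
  [[0,0.0003,0],0],
  [[0,0.0005,0],0],
])

```text
clock: 6.95
eef_pos: [0.5638, 0.0254, 0.0263]
tcp_rot: [-3.141, 0.001, 1.664]
contact_force: [-0.2, -11.0, 1.9]
grip_width: 0.0
finger_force: 5.6
```

Emit:
arm_command([
  [[0,0.0003,0],0],
  [[0,0.0003,0],0],
])

```text
clock: 7.2
eef_pos: [0.5638, 0.0254, 0.0263]
tcp_rot: [-3.141, 0.001, 1.664]
contact_force: [-0.8, -13.4, 1.4]
grip_width: -0.0
finger_force: 6.2
```

Emit:
arm_command([
  [[0,0,0],0],
  [[0,0,0],0],
  [[0,0,0],0],
  [[0,0,0],0],
])

```text
clock: 7.7
eef_pos: [0.5638, 0.0254, 0.0263]
tcp_rot: [-3.141, 0.001, 1.664]
contact_force: [-0.9, -12.5, 1.5]
grip_width: 0.0002
finger_force: 6.2
```

Emit:
arm_command([
  [[0,-0.001,0],0],
  [[0.0003,-0.004,0],0],
  [[0.0006,-0.008,0],0],
  [[0.001,-0.012,0],0],
  [[0.0014,-0.016,0],0],
  [[0.0018,-0.02,0],0],
  [[0.002,-0.022,0],0],
  [[0.0022,-0.024,0],0],
])

```text
clock: 8.7
eef_pos: [0.566, 0.0024, 0.0263]
tcp_rot: [-3.142, -0.0, 1.664]
contact_force: [-0.4, 0.6, -0.4]
grip_width: -0.0002
finger_force: 0.0
```

Emit:
arm_command([
  [[0.0001,-0.001,0],0],
  [[0.0002,-0.002,0],0],
  [[0.0003,-0.003,0],0],
  [[0.0003,-0.004,0],0],
  [[0.0004,-0.005,0],0],
  [[0.0005,-0.006,0],0],
  [[0.0006,-0.007,0],0],
])

```text
clock: 9.57
eef_pos: [0.5666, -0.0044, 0.0263]
tcp_rot: [-3.142, -0.0, 1.665]
contact_force: [0.1, 1.4, 1.2]
grip_width: 0.0001
finger_force: 0.9
```

Emit:
arm_command([
  [[0.0001,-0.0005,0],0],
  [[0.0001,-0.001,0],0],
  [[0.0002,-0.0015,0],0],
  [[0.0002,-0.002,0],0],
  [[0.0002,-0.0025,0],0],
  [[0.0003,-0.003,0],0],
  [[0.0003,-0.0035,0],0],
  [[0.0004,-0.004,0],0],
])

```text
clock: 10.58
eef_pos: [0.567, -0.0084, 0.0263]
tcp_rot: [3.142, -0.0, 1.665]
contact_force: [-0.7, 2.8, 0.6]
grip_width: -0.0001
finger_force: 1.6
```

Emit:
arm_command([
  [[0,-0.0005,0],0],
  [[0,-0.001,0],0],
])

```text
clock: 10.82
eef_pos: [0.567, -0.0095, 0.0263]
tcp_rot: [3.142, -0.0, 1.665]
contact_force: [0.2, 3.9, 0.1]
grip_width: 0.0002
finger_force: 1.5
```

Emit:
arm_command([
  [[0,-0.0003,0],0],
  [[0,-0.0006,0],0],
])

```text
clock: 11.08
eef_pos: [0.567, -0.0101, 0.0263]
tcp_rot: [-3.142, -0.0, 1.664]
contact_force: [-0.0, 2.5, 0.4]
grip_width: -0.0004
finger_force: 1.5
```

Emit:
arm_command([
  [[0,-0.0003,0],0],
  [[0,-0.0006,0],0],
])

```text
clock: 11.32
eef_pos: [0.567, -0.0107, 0.0263]
tcp_rot: [-3.142, -0.0, 1.665]
contact_force: [-0.1, 2.3, -0.1]
grip_width: 0.0002
finger_force: 1.5
```

Emit:
arm_command([
  [[0,-0.0003,0],0],
  [[0,-0.0005,0],0],
])

```text
clock: 11.58
eef_pos: [0.567, -0.0112, 0.0263]
tcp_rot: [3.142, 0.0, 1.665]
contact_force: [-0.5, 3.3, 0.5]
grip_width: -0.0001
finger_force: 1.5
```

Emit:
arm_command([
  [[0,-0.0003,0],0],
  [[0,-0.0005,0],0],
])

```text
clock: 11.82
eef_pos: [0.567, -0.0114, 0.0263]
tcp_rot: [3.142, -0.0, 1.665]
contact_force: [0.4, 6.6, 0.8]
grip_width: 0.0
finger_force: 3.3
```

Emit:
arm_command([
  [[0,-0.0003,0],0],
  [[0,-0.0005,0],0],
])

```text
clock: 12.08
eef_pos: [0.567, -0.0114, 0.0263]
tcp_rot: [3.141, -0.001, 1.665]
contact_force: [0.5, 10.4, 1.2]
grip_width: -0.0005
finger_force: 5.2
```

Emit:
arm_command([
  [[0,-0.0003,0],0],
  [[0,-0.0003,0],0],
])

```text
clock: 12.32
eef_pos: [0.567, -0.0115, 0.0263]
tcp_rot: [3.141, -0.001, 1.665]
contact_force: [-0.0, 11.4, 0.4]
grip_width: 0.0003
finger_force: 5.8
```

Emit:
arm_command([
  [[0,-0.0003,0],0],
  [[0,-0.0003,0],0],
  [[0,-0.0003,0],0],
  [[0,-0.0003,0],0],
  [[0,-0.0003,0],0],
  [[0,-0.0003,0],0],
])

```text
clock: 13.08
eef_pos: [0.5671, -0.0115, 0.0263]
tcp_rot: [3.141, -0.002, 1.665]
contact_force: [0.5, 14.2, 0.8]
grip_width: 0.0002
finger_force: 6.9
```

Emit:
arm_command([
  [[0,0.002,0],0],
  [[-0.001,0.01,0],0],
  [[-0.002,0.02,0],0],
  [[-0.002,0.02,0.02],0],
  [[-0.002,0.02,0.06],0],
  [[-0.002,0.02,0.11],0],
  [[-0.002,0.02,0.165],0],
  [[-0.002,0.02,0.205],0],
])

```text
clock: 14.08
eef_pos: [0.5651, 0.0077, 0.2339]
tcp_rot: [3.14, 0.0, 1.665]
contact_force: [-0.2, 0.4, -0.7]
grip_width: -0.0002
finger_force: 0.0
```

Emit:
arm_command([
  [[-0.02,-0.04,0],0],
  [[-0.05,-0.09,0],0],
  [[-0.08,-0.14,0],0],
  [[-0.11,-0.19,0],0],
  [[-0.14,-0.24,0],0],
  [[-0.14,-0.26,0],0],
  [[-0.14,-0.26,0],0],
], claw=-1)

```text
clock: 14.95
eef_pos: [0.4252, -0.2532, 0.2312]
tcp_rot: [-3.142, -0.0, 1.663]
contact_force: [0.4, 0.5, 0.6]
grip_width: 0.085
finger_force: 0.0
```

```bash
python3 - <<'E'
from h import *
t=camera("top"); c=camera("wrist"); f=c["frame"]; cv2.imwrite("pics/w3.png",f)
print(arm.get_obs()["eef_pos"],c["origin"],c["rotation"])
for n in H:
    for b in blobs(t["frame"],n):
        if 220<b[1][0]<390 and 150<b[1][1]<250: print("top",n,cast(t,b[3][0],.09 if n!="purple" else .084).round(4))
for b in blobs(f,"purple",100,60): print(b,cast(c,b[1],.084,1).round(4))
E
```

```text
[ 0.42554315 -0.25187311  0.23109017] [ 0.41884152 -0.17959689  0.37438425] [2.85029327e+00 9.43420051e-05 9.19765581e-02]
top red [ 0.5671 -0.0525  0.09  ]
top yellow [ 0.5733 -0.1074  0.09  ]
top green [0.5575 0.0611 0.09  ]
top blue [0.5528 0.1155 0.09  ]
top purple [ 0.4229 -0.2041  0.084 ]
(652, array([323.8, 134.8]), array([309, 120,  31,  31], dtype=int32), ((323.60003662109375, 134.8000030517578), (25.930675506591797, 25.298219680786133), 71.56504821777344)) [ 0.4241 -0.2029  0.084 ]
(1676, array([ 18.9, 329.4]), array([  0, 300,  45,  67], dtype=int32), ((14.284526824951172, 331.35601806640625), (32.151649475097656, 69.65803527832031), 44.06081008911133)) [-0.1742 -0.6054  0.084 ]
```

View pics/w3.png

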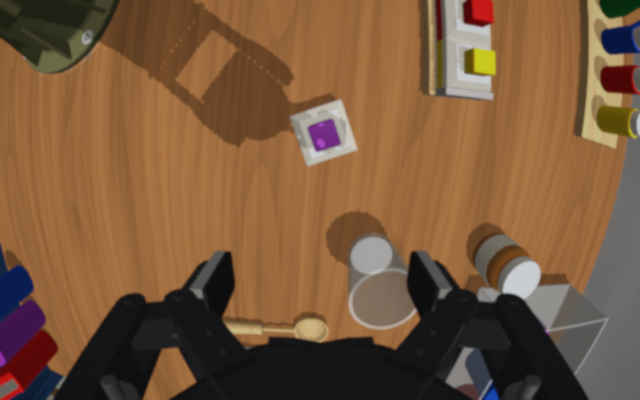

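```bash
python3 - <<'E'
from h import *
for nm,fish,box in (("wrist",1,(280,85,370,180)),("top",0,(345,205,390,250))):
    c=camera(nm); x0,y0,x1,y1=box; f=c["frame"][y0:y1,x0:x1]; h=cv2.cvtColor(f,cv2.COLOR_BGR2HSV)
    for lab,m,z in (("cap",cv2.inRange(h,(138,100,60),(160,255,255)),.084),("body",cv2.inRange(h,(0,0,110),(180,60,255))|cv2.inRange(h,(138,60,60),(160,255,255)),.048)):
        k=max(cv2.findContours(m,cv2.RETR_EXTERNAL,cv2.CHAIN_APPROX_NONE)[0],key=cv2.contourArea)[:,0]
        w=np.array([cast(c,p+[x0,y0],z,fish)[:2] for p in k]).astype(np.float32)
        print(nm,lab,cv2.minAreaRect(w*1000))
E
```

```text
wrist cap ((423.92974853515625, -202.8194122314453), (23.587432861328125, 24.459287643432617), 24.185712814331055)
wrist body ((424.1929016113281, -203.28562927246094), (56.52519989013672, 56.75957489013672), 24.168031692504883)
top cap ((424.03924560546875, -203.58578491210938), (21.558305740356445, 24.77714729309082), 28.133087158203125)
top body ((422.6929626464844, -203.6708221435547), (55.74794006347656, 60.51188659667969), 24.090496063232422)
```

Emit:
arm_command([
  [[0,0.02,0],6],
  [[-0.001,0.04,-0.02],12],
  [[-0.0015,0.0485,-0.05],19],
  [[-0.0015,0.0485,-0.09],19],
  [[-0.0015,0.0485,-0.115],19],
  [[-0.0015,0.0485,-0.115],19],
  [[-0.0015,0.0485,-0.115],19],
])

```text
clock: 16.02
eef_pos: [0.4242, -0.2041, 0.1174]
tcp_rot: [3.141, 0.001, 1.997]
contact_force: [0.3, 0.8, 0.7]
grip_width: 0.0851
finger_force: 0.0
```

```bash
python3 - <<'E'
from h import *
c=camera("wrist"); cv2.imwrite("pics/w4.png",c["frame"])
print(arm.get_obs()["eef_pos"],arm.get_obs()["tcp_rot"])
for b in blobs(c["frame"],"purple",100,60): print(b,cast(c,b[1],.084,1).round(4))
E
```

```text
[ 0.42420315 -0.20425506  0.11752683] [3.14048544e+00 1.49805249e-03 1.99662864e+00]
(205, array([322.1, 168. ]), array([285, 167,  73,   3], dtype=int32), ((321.0, 168.0), (72.0, 2.0), 0.0)) [ 0.409  -0.1679  0.084 ]
(1855, array([320.6, 224.7]), array([301, 201,  40,  48], dtype=int32), ((320.5, 224.5), (47.0, 39.0), 90.0)) [ 0.4227 -0.2003  0.084 ]
```

View pics/w4.png

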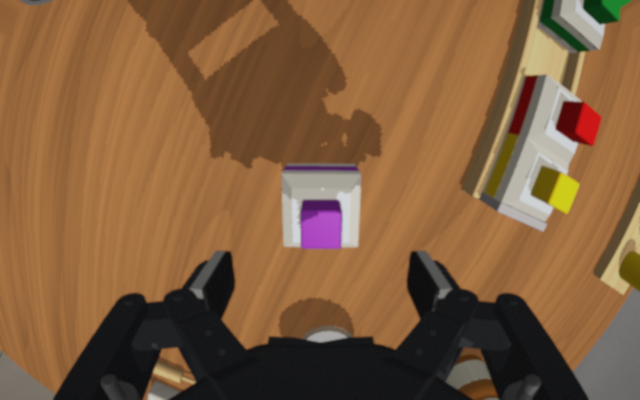

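Emit:
arm_command([
  [[0,0.001,-0.015],0],
  [[0,0.001,-0.03],0],
  [[0,0.001,-0.045],0],
  [[0,0.001,-0.0545],0],
  [[0,0.001,-0.0545],0],
  [[0,0.001,-0.0545],0],
])

```text
clock: 16.82
eef_pos: [0.4237, -0.2034, 0.0621]
tcp_rot: [3.141, 0.0, 1.996]
contact_force: [-0.7, 0.1, -0.0]
grip_width: 0.0853
finger_force: 0.0
```

Emit:
arm_command([
  [[0,0,0],0],
  [[0,0,0],0],
  [[0,0,0],0],
  [[0,0,0],0],
  [[0,0,0],0],
  [[0,0,0],0],
  [[0,0,0],0],
  [[0,0,0],0],
], claw=1)

```text
clock: 17.82
eef_pos: [0.4238, -0.2033, 0.0621]
tcp_rot: [3.141, 0.001, 1.996]
contact_force: [0.4, 0.6, 5.3]
grip_width: 0.025
finger_force: 59.7
```

Emit:
arm_command([
  [[0,0,0.01],0],
  [[0,0,0.04],0],
  [[0,0,0.08],0],
  [[0,0,0.12],-4],
  [[0.02,0.03,0.138],-8],
  [[0.045,0.07,0.138],-12],
  [[0.07,0.105,0.138],-16],
  [[0.095,0.14,0.138],-19],
])

```text
clock: 18.82
eef_pos: [0.5189, -0.062, 0.2001]
tcp_rot: [-3.141, -0.0, 1.663]
contact_force: [0.6, -0.6, -2.8]
grip_width: 0.0245
finger_force: 59.5
```

Emit:
arm_command([
  [[0.02,0.03,0],0],
  [[0.035,0.055,0],0],
  [[0.0445,0.068,0],0],
  [[0.0462,0.07,0],0],
  [[0.0462,0.07,0],0],
  [[0.0462,0.07,0],0],
])

```text
clock: 19.58
eef_pos: [0.5645, 0.006, 0.1999]
tcp_rot: [-3.142, 0.0, 1.664]
contact_force: [0.4, -0.5, -2.7]
grip_width: 0.0248
finger_force: 59.6
```

```bash
python3 - <<'E'
from h import *
c=camera("wrist"); s=camera("scene"); cv2.imwrite("pics/w5.png",np.hstack([c["frame"][:300,170:470],cv2.resize(s["frame"][100:250,260:410],(300,300))]))
o=arm.get_obs(); print(o["eef_pos"],o["tcp_rot"],o["grip_width"],o["contact_force"],o["clock"])
for n in ("purple","green","blue","red"):
    for b in blobs(c["frame"],n,100,60): 
        if 250<b[1][0]<400: print(n,b)
E
```

```text
[0.56453961 0.00617928 0.19992014] [3.14150474e+00 3.98936330e-05 1.66376928e+00] 0.024824744701120702 [ 0.4576975  -0.11047838 -2.53228991] 19.675
purple (549, array([321.8, 187.5]), array([274, 184,  95,   7], dtype=int32), ((320.9999694824219, 186.99998474121094), (93.99998474121094, 5.999999046325684), -0.0))
purple (3609, array([320.6, 266.6]), array([292, 234,  58,  66], dtype=int32), ((320.5, 266.5), (65.0, 57.0), 90.0))
green (837, array([320. , 127.1]), array([306, 113,  29,  30], dtype=int32), ((320.0, 127.5), (29.0, 28.0), 90.0))
blue (950, array([322. ,  60.9]), array([307,  46,  31,  31], dtype=int32), ((322.0, 61.0), (30.0, 30.0), 90.0))
```

View pics/w5.png

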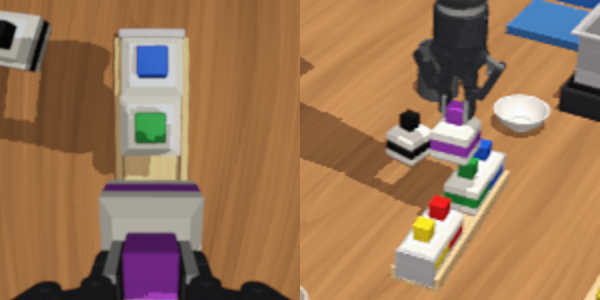

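```bash
python3 - <<'E'
from h import *
c=camera("wrist"); o=arm.get_obs(); T=o["eef_pos"]; a=o["tcp_rot"][2]-np.pi/2; f=c["frame"]; h=cv2.cvtColor(f,cv2.COLOR_BGR2HSV)
def rel(p,z): d=cast(c,p,z,1)[:2]-T[:2]; return np.array([d@[np.cos(a),np.sin(a)],d@[-np.sin(a),np.cos(a)]]).round(4)
print("yaw",np.degrees(a))
for col in (285,300,320): print(col,[(y,*map(int,h[y,col])) for y in list(range(178,200))+ (list(range(228,240)) if col==320 else [])])
print("cap base edge",rel((320.6,233.5),T[2]-.004), "shoulder edge",rel((321,190.5),T[2]-.014))
print("sides", rel((273.5,189),T[2]-.014),rel((369,189),T[2]-.014))
E
```

```text
yaw 5.33234979359058
285 [(178, 15, 126, 134), (179, 15, 95, 131), (180, 16, 56, 127), (181, 20, 31, 122), (182, 9, 22, 118), (183, 154, 34, 104), (184, 145, 90, 93), (185, 144, 155, 89), (186, 144, 179, 87), (187, 144, 184, 86), (188, 144, 182, 87), (189, 144, 160, 91), (190, 145, 107, 100), (191, 150, 49, 109), (192, 173, 19, 120), (193, 22, 23, 123), (194, 23, 25, 124), (195, 22, 22, 127), (196, 22, 21, 136), (197, 23, 22, 150), (198, 21, 22, 162), (199, 21, 22, 166)]
300 [(178, 24, 82, 203), (179, 24, 75, 187), (180, 24, 59, 159), (181, 21, 36, 133), (182, 10, 19, 118), (183, 156, 34, 104), (184, 145, 96, 93), (185, 143, 155, 89), (186, 144, 176, 87), (187, 144, 182, 87), (188, 144, 181, 86), (189, 144, 163, 89), (190, 145, 105, 97), (191, 152, 46, 106), (192, 0, 15, 118), (193, 22, 23, 122), (194, 20, 25, 124), (195, 20, 24, 127), (196, 25, 21, 136), (197, 21, 22, 151), (198, 21, 20, 162), (199, 24, 22, 166)]
320 [(178, 23, 85, 203), (179, 22, 79, 187), (180, 22, 60, 158), (181, 22, 35, 132), (182, 10, 19, 118), (183, 154, 37, 104), (184, 145, 97, 92), (185, 143, 156, 88), (186, 144, 181, 86), (187, 143, 188, 87), (188, 144, 179, 87), (189, 144, 164, 90), (190, 145, 106, 96), (191, 150, 41, 105), (192, 0, 15, 118), (193, 22, 23, 122), (194, 23, 25, 124), (195, 25, 22, 126), (196, 22, 21, 136), (197, 23, 22, 150), (198, 23, 21, 161), (199, 23, 20, 166), (228, 21, 20, 176), (229, 21, 20, 176), (230, 21, 19, 173), (231, 13, 19, 163), (232, 163, 26, 137), (233, 147, 67, 107), (234, 144, 139, 90), (235, 144, 179, 87), (236, 144, 186, 85), (237, 144, 184, 86), (238, 143, 185, 87), (239, 144, 184, 86)]
cap base edge [0.0002 0.0107] shoulder edge [0.0004 0.0309]
sides [-0.0247  0.0318] [0.0258 0.0317]
```

Emit:
arm_command([
  [[0.0003,0.0007,-0.005],0],
  [[0.0006,0.0015,-0.015],0],
  [[0.0006,0.0015,-0.03],0],
  [[0.0006,0.0015,-0.045],0],
  [[0.0006,0.0015,-0.06],0],
  [[0.0006,0.0015,-0.07],0],
  [[0.0006,0.0015,-0.078],0],
  [[0.0006,0.0015,-0.08],0],
])

```text
clock: 20.72
eef_pos: [0.5653, 0.0082, 0.1194]
tcp_rot: [-3.141, -0.0, 1.665]
contact_force: [0.1, 0.7, -2.1]
grip_width: 0.0248
finger_force: 59.6
```

Emit:
arm_command([
  [[0,0,-0.002],0],
  [[0,0,-0.004],0],
  [[0,0,-0.006],0],
  [[0,0,-0.008],0],
  [[0,0,-0.009],0],
  [[0,0,-0.01],0],
])

```text
clock: 21.48
eef_pos: [0.5654, 0.0082, 0.1097]
tcp_rot: [3.142, 0.0, 1.665]
contact_force: [0.8, 0.6, -2.6]
grip_width: 0.0248
finger_force: 59.6
```

Emit:
arm_command([
  [[0,0,-0.001],0],
  [[0,0,-0.002],0],
  [[0,0,-0.003],0],
  [[0,0,-0.004],0],
])

```text
clock: 21.98
eef_pos: [0.5653, 0.0083, 0.1057]
tcp_rot: [-3.142, -0.0, 1.665]
contact_force: [-0.5, 0.6, -2.6]
grip_width: 0.025
finger_force: 59.6
```

Emit:
arm_command([
  [[0,-0.0003,-0.001],0],
  [[0,-0.0003,-0.002],0],
  [[0,-0.0003,-0.003],0],
  [[0,-0.0003,-0.004],0],
  [[0,-0.0003,-0.005],0],
  [[0,-0.0003,-0.006],0],
])

```text
clock: 22.72
eef_pos: [0.5653, 0.0079, 0.0997]
tcp_rot: [-3.142, 0.0, 1.664]
contact_force: [-0.3, 0.1, -2.6]
grip_width: 0.0248
finger_force: 59.6
```

Emit:
arm_command([
  [[0,0,-0.001],0],
  [[0,0,-0.002],0],
  [[0,0,-0.003],0],
  [[0,0,-0.004],0],
  [[0,0,-0.005],0],
  [[0,0,-0.006],0],
])

```text
clock: 23.48
eef_pos: [0.5653, 0.0079, 0.0937]
tcp_rot: [3.142, -0.0, 1.664]
contact_force: [0.4, -0.7, -2.9]
grip_width: 0.025
finger_force: 59.6
```

Emit:
arm_command([
  [[0,0,-0.001],0],
  [[0,0,-0.002],0],
  [[0,0,-0.003],0],
  [[0,0,-0.004],0],
  [[0,0,-0.005],0],
  [[0,0,-0.006],0],
  [[0,0,-0.007],0],
  [[0,0,-0.008],0],
])

```text
clock: 24.48
eef_pos: [0.5653, 0.008, 0.0857]
tcp_rot: [-3.142, -0.0, 1.665]
contact_force: [-0.3, -0.3, -1.8]
grip_width: 0.025
finger_force: 59.6
```

Emit:
arm_command([
  [[0,0,-0.001],0],
  [[0,0,-0.002],0],
  [[0,0,-0.003],0],
  [[0,0,-0.004],0],
  [[0,0,-0.005],0],
  [[0,0,-0.006],0],
  [[0,0,-0.007],0],
  [[0,0,-0.008],0],
])

```text
clock: 25.48
eef_pos: [0.5653, 0.008, 0.0777]
tcp_rot: [3.142, 0.0, 1.665]
contact_force: [0.5, -0.2, -1.6]
grip_width: 0.0244
finger_force: 59.6
```

Emit:
arm_command([
  [[0,0,-0.001],0],
  [[0,0,-0.002],0],
  [[0,0,-0.003],0],
  [[0,0,-0.004],0],
  [[0,0,-0.005],0],
  [[0,0,-0.006],0],
  [[0,0,-0.0065],0],
  [[0,0,-0.007],0],
])

```text
clock: 26.48
eef_pos: [0.5653, 0.0079, 0.0708]
tcp_rot: [-3.142, 0.0, 1.664]
contact_force: [-0.6, 0.4, -3.0]
grip_width: 0.0247
finger_force: 59.6
```

Emit:
arm_command([
  [[0,0,-0.0005],0],
  [[0,0,-0.001],0],
  [[0,0,-0.0015],0],
  [[0,0,-0.002],0],
])

```text
clock: 26.98
eef_pos: [0.5653, 0.0079, 0.0687]
tcp_rot: [3.142, 0.0, 1.664]
contact_force: [0.1, -0.1, -3.2]
grip_width: 0.0246
finger_force: 59.6
```

Emit:
arm_command([
  [[0,0,-0.0005],0],
  [[0,0,-0.0005],0],
])

```text
clock: 27.22
eef_pos: [0.5653, 0.008, 0.0682]
tcp_rot: [-3.141, -0.0, 1.665]
contact_force: [0.2, -0.3, -2.2]
grip_width: 0.0249
finger_force: 59.6
```

Emit:
arm_command([
  [[0,0,-0.0005],0],
  [[0,0,-0.0005],0],
])

```text
clock: 27.48
eef_pos: [0.5655, 0.0079, 0.0681]
tcp_rot: [3.141, 0.0, 1.665]
contact_force: [-1.0, 0.3, 3.2]
grip_width: 0.0247
finger_force: 60.2
```

Emit:
arm_command([
  [[0,0,0],0],
  [[0,0,0],0],
  [[0,0,0],0],
  [[0,0,0],0],
  [[0,0,0],0],
  [[0,0,0],0],
], claw=-1)

```text
clock: 28.22
eef_pos: [0.5653, 0.008, 0.0678]
tcp_rot: [-3.142, -0.0, 1.665]
contact_force: [-0.5, 0.1, 0.7]
grip_width: 0.0855
finger_force: 0.0
```

Emit:
arm_command([
  [[0,0,0.005],0],
  [[0,0,0.015],0],
  [[0,0,0.03],0],
  [[0,0,0.06],0],
  [[0,0,0.1],0],
  [[0,0,0.15],0],
  [[0,0,0.18],0],
  [[0,0,0.18],0],
])

```text
clock: 29.22
eef_pos: [0.566, 0.0079, 0.2513]
tcp_rot: [3.136, 0.001, 1.665]
contact_force: [0.4, 0.1, -0.5]
grip_width: 0.0856
finger_force: 0.0
```

```bash
python3 - <<'E'
from h import *
c=camera("wrist"); s=camera("scene"); t=camera("top"); cv2.imwrite("pics/w6.png",np.hstack([c["frame"][:300,170:470],cv2.resize(s["frame"][120:260,260:400],(300,300))]))
o=arm.get_obs(); print(o["eef_pos"],o["grip_width"],o["contact_force"],o["clock"])
for n in H:
    for b in blobs(t["frame"],n):
        if 220<b[1][0]<390 and 150<b[1][1]<250: print("top",n,cast(t,b[3][0],.09).round(4))
E
```

```text
[0.56493866 0.00795384 0.24714786] 0.08532402733183392 [ 0.36034142  0.29705903 -0.33588228] 29.375
top red [ 0.5672 -0.0538  0.09  ]
top yellow [ 0.5733 -0.1074  0.09  ]
```

View pics/w6.png

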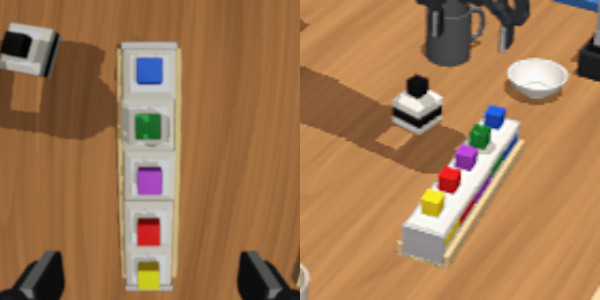

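The picture shows all five bottles standing level in the rack, with purple in the middle (about 150,180 in the wrist half). The gripper is clear of everything.

```bash
python3 -c "
from bench import arm
print(arm.finish_job())"
```

```text
the job is handed in; nothing more can be done
None
```

I packed both pairs against their end plates at an estimated 11–12 N each. The purple bottle now stands on the rack floor in the middle of the row, the gripper is clear, and I handed the job in at about 29 s; no verdict was returned.

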